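Click the hub-nut socket onto the extension bar and set it on the clutch hub nut

TASK

Get the tool ready for the clutch hub nut: take the extension bar from the rack, push its square drive straight down into the middle-sized socket (the 27 mm one that fits the nut) on its post until the spring ball clicks and the socket is fully home against the collar, without forcing it. Then lift the two together, lower the socket over the hub nut, feeling for the hexagon by turning with a light push until it drops on and rests fully down on the nut's flange, and let go so that the tool stands there upright. Leave the other two sockets on their posts.

Things in the scene. Friction and masses are not known exactly. Their poses are not given: they have to be found in the camera images.
- extension_bar: Loose steel extension bar, 114 mm long, 0.35 kg, upright in a slot of the rack, collar resting on the rack's top plate; lift it 25 mm to clear. Origin: centre of the drive's lower end; z up the bar. From the origin up: square drive 19 x 19 mm, 22 mm long, flats along x and y, lowest 2.5 mm tapered to 16 mm; collar 30 mm across (22 to 28 mm); shank 22 mm across (28 to 82 mm); head above.
- bar_head (a point): Middle of the bar's knurled round head, 34 mm across and 32 mm high, 98 mm above the bar's origin on its axis: the place to grip, from above. The head's top (16 mm higher) has a square recess.
- detent_ball (a joint): Spring ball in the drive's +x flat, 11 mm above the bar's origin: 0 = standing fully out (3 mm), up to 0.0036 m pressed in. Spring 8 N out, 17 N flush. It reads 0 both before the drive enters a socket and after the ball has clicked into the socket's groove; the reading is too noisy to show the click.
- socket27: Middle-sized of three loose steel sockets, on its post with the square hole up: a round sleeve 38 mm across, 52 mm high, 0.25 kg, free to be turned on the post. Origin: centre of the lower end; z up. Hexagonal hole in the lower end, 28 mm across flats, 24 mm deep, two flats facing +x and -x. Lift it 15 mm to clear the post. Once clicked in, the ball carries it; it lets go only at a pull of about 20 N.
- socket_mouth (a point): Centre of the 27 mm socket's top face: square hole 20 mm wide, sides along x and y, any quarter turn fits; mouth chamfer 1.5 mm at 45 degrees; inside, a groove centred 11 mm down takes the ball. Passing the ball takes a push of about 15 to 22 N; home, the bar's collar stops hard on this face (drive 22 mm deep). Pushing harder than about 35 N, here or on the nut, is forcing.
- socket24: Smallest socket, 34 mm across, 52 mm high, for a 24 mm nut: too small for the hub nut. Origin: centre of its lower end, z up. It stays on its post.
- socket32: Largest socket, 45 mm across below and 40 mm at the top, 52 mm high, for a 32 mm nut: too loose for the hub nut. Origin: centre of its lower end, z up. It stays on its post.
- rack: Grey folded sheet-steel rack fixed to the bench, 68 mm (x) by 270 mm (y), 32 mm high. Origin: centre of its underside, z up. The bar's slot lies 98 mm from the origin towards -y; the three socket posts, in any order, 15 mm towards -y and 45 and 105 mm towards +y. The sockets rest 35 mm above the bench.
- post27: Fixed post of the 27 mm socket on the rack: foot 3 mm thick, on which the socket rests, and a round pin 26 mm across, 17 mm high in all, 0.8 mm play in the socket. Origin: centre of the foot's underside, z up.
- clutch_hub: Round grey clutch hub plate, 169 mm across, clamped flat on the bench by two dark strap clamps up to 41 mm high. Origin: centre of its underside; z up. A collar 52 mm across rises in the middle and carries the tight hub nut, exactly on the hub's axis.
- nut_seat (a point): Point on the hub's axis 59 mm above its origin: upper face of the nut's 47 mm flange, where the socket comes to rest. Above it the hexagon, 27 mm across flats, 16 mm high, top 1 mm chamfered to 25 mm; thread end 18 mm across up to 20 mm. Which way the corners point is not reported: under a push of 3 to 8 N turn the socket, up to 60 degrees, until it drops on.
Not all that is in view belongs to the job. What is shaped like the extension_bar but purple is not meant.

How it is judged:
By the outcome, as a careful person would: the job done as asked, in the order asked, and still so for the second after the job is handed in, with the robot touching nothing.
It also fails if it takes over 51 s, if anything falls off the work surface, if the arm or the gripper's body presses on something with over 40 N, if the wrist force passes 120 N, or if a joint passes its speed limit or range.

ROBOT

A 6-joint arm with a two-finger parallel gripper is mounted at the origin on a cart in front of the work surface, level with it; the furniture and walls round the work are solid. World frame = base frame: x ahead of the robot, y to its left, z up, the work surface at z = 0. Lengths are in m, angles in rad, forces in N, time in s.
With the tool pointing down it reaches from about 0.4 to 0.825 m from the base axis. Payload 7 kg.
Tool frame: the origin (TCP) lies between the finger pads; the fingertips stand 25 mm ahead of it and the grasp point (between the pads) lies 6 mm ahead of it; z points along the fingers, y is the direction in which the jaws open and shut (so a half turn about z gives the same grasp; the last joint's range is limited). The gripper opens to 85 mm and grips with 20 to 120 N. Pads are 22 mm wide; open, the fingers measure 114 mm over their backs; the gripper's body (76 mm by 85 mm) begins 54 mm behind the grasp point. The pads swing forward as they close: fully open they stand 13 mm farther back than shut.
Start: joints at [1.574, 0.359, 0.012, 0, -1.224, -0.288], TCP at [0.19, 0.648, 0.256] pointing down, gripper open.
Joint ranges: [-3.07, 3.07], [-1.43, 2.12], [-1.02, 1.25], [-3.03, 1.67], [-3.05, -0], [-3.03, 3.03]. Speed limits (rad/s): [2.39, 2.39, 3.01, 3.14, 3.14, 3.14].

INTERFACE

Orientations are given as a unit quaternion [w, x, y, z].
In Python, from cell import bot gives the robot as it stands. The module is installed in compiled form; this text tells all that it offers.
- The arm moves only by the shell command python3 -m jog 'ROWS'. ROWS is JSON, a list of rows, each an object of numbers: "tx", "ty", "tz": the shift along the tool's x, y, z in m; "wx", "wy", "wz": the turn, a rotation vector about the tool's x, y, z in rad; "hand": the closure in counts, from 0 (fully open) to 255 (shut). In form: [{"tx": .., "ty": .., "tz": .., "wx": .., "wy": .., "wz": .., "hand": ..}, ...]. A call has 1 to 20 rows; each row shifts and turns the pose as measured when the row begins, along the tool's axes as they then stand; what a row does not reach is not made up. A row lasts 1/10 s, in which the tool goes at most 50 mm and 8.59 degrees, less where a joint would pass 70% of its speed; a pose out of reach is approached as far as the arm can. A call with a gripper value outside its range is refused whole. The fingers move at their own pace and stop on an object; the grip force is fixed at half the most. Time passes only in rows, so rows that do not move let the fingers close. It gives the time, the measured TCP pose, the force and the opening at its end, in the units of the state.
- bot.get_state(): the state, without advancing time (a new reading comes with each control period).
- bot.get_image(name): name is "side" or "top" or "wrist"; returns a dict with "image" (480x640x3 uint8, red, green, blue), "K" (3x3 intrinsics, pixels), "rvec" (rotation vector, rad) and "tvec" (3), from world to camera coordinates, as OpenCV has them. Camera axes: x right, y down, z forward; pixel columns grow to the right and rows downward; lengths in m; the calibration is good to about 2 mm. The wrist camera is an equidistant fisheye: a pixel r from the principal point sees the ray r / f radians off the axis. A picture is of the moment at which its call begins. There is no depth.
- bot.finish_job(): hands the job in, once; it reports no verdict.
Trained networks look in a picture, given as the dict that the camera call returned (one of the last four; its "shot" number tells which), for a name from the list of things; names that differ only in an ending like _2 or _b are one class to them, and where a whole thing is asked for, a point or a joint stands for the part that bears it (a point fixed in the world has none). Each returns a list of dicts, best first, with "conf" (0 to 1); they miss things now and then, are a little off and sometimes report something else, mostly with a low value. They report only what shows in the picture. A call takes as long as a camera call. They do not tell look-alikes from the thing itself.
- bot.find_in(picture, label): "xy" ([column, row] in pixels, amid what is visible of it).
- bot.mark_of(picture, label): "xy" ([column, row] in pixels: a listed point, or the origin of a listed thing).
The state is a dict: "time_s": time; "joint_positions": joint angles; "joint_velocities": joint speeds; "joint_torque": joint torques, N m; "tool_pos": TCP position; "orientation": TCP orientation; "force": force on the tool from outside, world axes, zero at the start; "moment": the same for the moment, N m; "width": finger opening in m.
Only numpy, scipy, OpenCV 4.12 (cv2) and the standard library are available. Lean on these libraries where they do the work, as an engineer would, in place of code of your own. Each camera call takes 0.05 s, during which the arm holds its last target. There are 200 camera calls.

## Working session

There is one attempt and no reset: what is moved stays moved. The work goes in short steps, Python scripts to look and compute and a shell command to move; the robot and the scene stay as the last step left them, time stands still between calls to the robot, and variables do not carry over. Pictures are saved under pics/ and viewed, about 8 in all and at most 12, crops included, and the job is handed in when it is done.

View pics/top0.png

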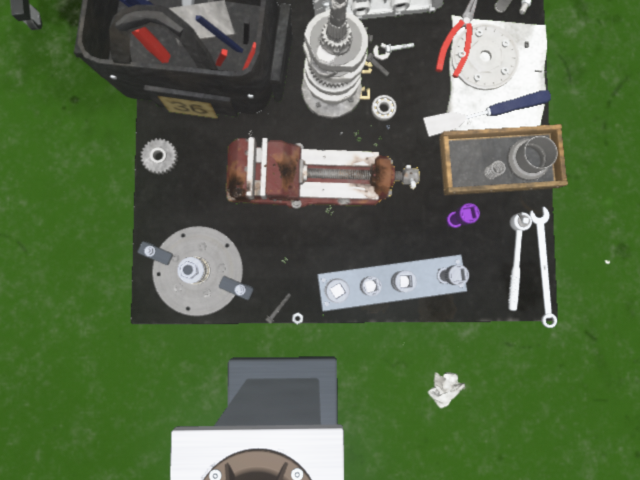

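View pics/side0.png

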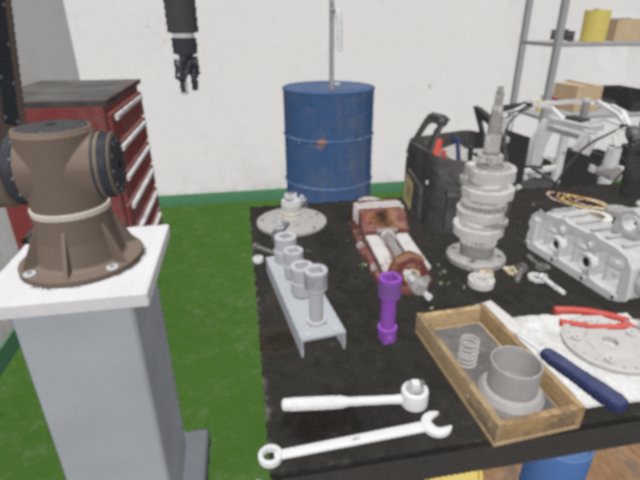

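The top view shows the rack at about (395,283). The bar head is at (456,273), the purple decoy at (468,213), and the sockets at (337,290), (371,285) and (403,281). The hub is at (190,270). I'll swing over with the tool x axis turned to world -y, and enlarge the socket area to compare sizes.

```bash
python3 -m jog '[{"tx":0.033,"ty":0.023,"wz":0.117},{"tx":0.036,"ty":0.019,"wz":0.117},{"tx":0.038,"ty":0.015,"wz":0.117},{"tx":0.039,"ty":0.010,"wz":0.117},{"tx":0.040,"ty":0.0056,"wz":0.117},{"tx":0.0406,"ty":0.001,"wz":0.117},{"tx":0.0404,"ty":-0.004,"wz":0.117},{"tx":0.040,"ty":-0.0085,"wz":0.117},{"tx":0.038,"ty":-0.013,"wz":0.117},{"tx":0.0366,"ty":-0.0175,"wz":0.117},{"tx":0.034,"ty":-0.022,"wz":0.117},{"tx":0.05},{"tx":0.05},{"tx":0.05},{"tx":0.05},{"tx":0.05},{"tx":0.05},{"tx":0.05},{"tx":0.05},{"tx":0.04}]'
python3 - <<'E'
from h import *
x,A,s=axes();print(x,A.round(3),np.round(s["joint_positions"],2),s["force"],s["width"])
p=img("wrist");save(p,"wr1.png");print(p["K"])
for l,z in dict(extension_bar=.01,bar_head=.108,socket_mouth=.087,socket27=.035).items():
    print(l,[(np.round(d["xy"]).tolist(),round(d["conf"],2),atz(p,d["xy"],z).round(3).tolist()) for d in bot.mark_of(p,l)[:4]])
E
```

```text
[0.18963848 0.64779704 0.25629306] [[ 0.96  -0.281 -0.   ]
 [-0.281 -0.96  -0.   ]
 [ 0.     0.    -1.   ]] [ 1.57  0.36  0.01 -0.   -1.22 -0.29] [-0.05530758 -0.05754666  0.89602605] 0.08552497746447474
[[371.64829954   0.         321.56633457]
 [  0.         371.64829954 236.79499959]
 [  0.           0.           1.        ]]
extension_bar []
bar_head []
socket_mouth []
socket27 []validation failed for argument at $[0]...
```

View pics/wr1.png

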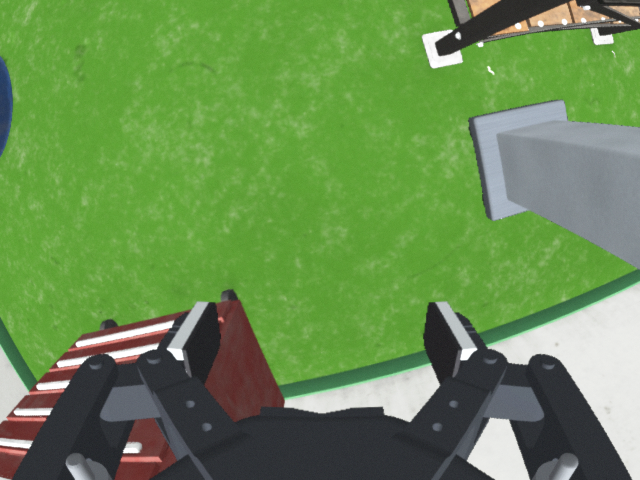

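The move was refused, so the arm is still at its start pose and the picture shows only floor. Rows probably need every key.

```bash
python3 -m jog '[{"tx":0.033,"ty":0.023,"tz":0,"wx":0,"wy":0,"wz":0.117,"hand":0},{"tx":0.036,"ty":0.019,"tz":0,"wx":0,"wy":0,"wz":0.117,"hand":0},{"tx":0.038,"ty":0.015,"tz":0,"wx":0,"wy":0,"wz":0.117,"hand":0},{"tx":0.039,"ty":0.010,"tz":0,"wx":0,"wy":0,"wz":0.117,"hand":0},{"tx":0.040,"ty":0.0056,"tz":0,"wx":0,"wy":0,"wz":0.117,"hand":0},{"tx":0.0406,"ty":0.001,"tz":0,"wx":0,"wy":0,"wz":0.117,"hand":0},{"tx":0.0404,"ty":-0.004,"tz":0,"wx":0,"wy":0,"wz":0.117,"hand":0},{"tx":0.040,"ty":-0.0085,"tz":0,"wx":0,"wy":0,"wz":0.117,"hand":0},{"tx":0.038,"ty":-0.013,"tz":0,"wx":0,"wy":0,"wz":0.117,"hand":0},{"tx":0.0366,"ty":-0.0175,"tz":0,"wx":0,"wy":0,"wz":0.117,"hand":0},{"tx":0.034,"ty":-0.022,"tz":0,"wx":0,"wy":0,"wz":0.117,"hand":0},{"tx":0.05,"ty":0,"tz":0,"wx":0,"wy":0,"wz":0,"hand":0},{"tx":0.05,"ty":0,"tz":0,"wx":0,"wy":0,"wz":0,"hand":0},{"tx":0.05,"ty":0,"tz":0,"wx":0,"wy":0,"wz":0,"hand":0},{"tx":0.05,"ty":0,"tz":0,"wx":0,"wy":0,"wz":0,"hand":0},{"tx":0.05,"ty":0,"tz":0,"wx":0,"wy":0,"wz":0,"hand":0},{"tx":0.05,"ty":0,"tz":0,"wx":0,"wy":0,"wz":0,"hand":0},{"tx":0.05,"ty":0,"tz":0,"wx":0,"wy":0,"wz":0,"hand":0},{"tx":0.05,"ty":0,"tz":0,"wx":0,"wy":0,"wz":0,"hand":0},{"tx":0.04,"ty":0,"tz":0,"wx":0,"wy":0,"wz":0,"hand":0}]'
python3 - <<'E'
from h import *
x,A,s=axes();print(x,A.round(3),np.round(s["joint_positions"],2),s["force"],s["width"],s["time_s"])
p=img("wrist");save(p,"wr2.png")
for l,z in dict(extension_bar=.01,bar_head=.108,socket_mouth=.087,socket27=.035).items():
    print(l,[(np.round(d["xy"]).tolist(),round(d["conf"],2),atz(p,d["xy"],z).round(3).tolist()) for d in bot.mark_of(p,l)[:4]])
E
```

```text
time_s: 3.9
tool_pos: [0.4494, -0.1553, 0.2577]
orientation: [0.005, -0.691, 0.723, -0.002]
force: [0.7, 0.4, -0.1]
width: 0.0851
[ 0.44943231 -0.15529667  0.2577253 ] [[-0.046 -0.999  0.01 ]
 [-0.999  0.046  0.003]
 [-0.004 -0.01  -1.   ]] [ 0.08  0.02 -0.41 -0.   -1.13 -0.13] [ 0.73904091  0.40540173 -0.14551268] 0.08508854966016945 3.9
extension_bar [([331.0, 6.0], 0.94, [0.434, -0.35, 0.01])]
bar_head [([345.0, 101.0], 0.2, [0.43, -0.247, 0.108])]
socket_mouth [([352.0, 78.0], 0.83, [0.422, -0.266, 0.087])]
socket27 [([346.0, 87.0], 0.66, [0.424, -0.264, 0.035]), ([366.0, 209.0], 0.59, [0.41, -0.15, 0.035]), ([354.0, 79.0], 0.31, [0.417, -0.271, 0.035])]
```

View pics/wr2.png

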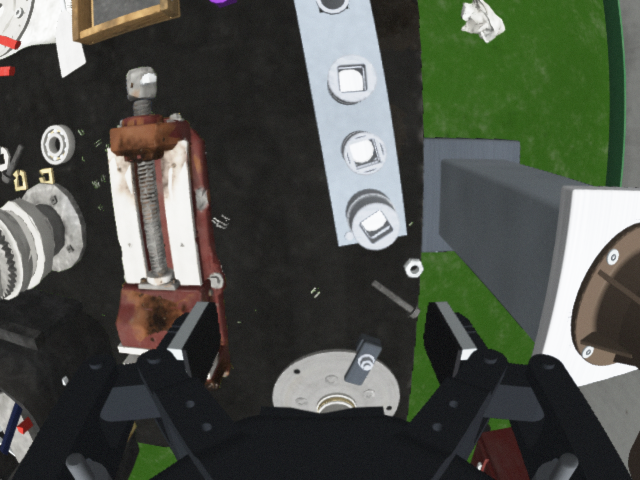

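The bar end of the rack is at the top of the picture. The socket next to the bar (352,80) looks larger than the one after it (364,153), and the end one (375,222) is the stepped 32 mm. So socket27 is next to the bar, at about (0.424,-0.265), and the network agrees. I'll bring the camera over the bar.

```bash
python3 -m jog '[{"tx":0.04,"ty":0.003,"tz":0,"wx":-0.01,"wy":0.0035,"wz":0,"hand":0},{"tx":0.04,"ty":0.003,"tz":0,"wx":0,"wy":0,"wz":0,"hand":0},{"tx":0.038,"ty":0.002,"tz":0,"wx":0,"wy":0,"wz":0,"hand":0},{"tx":0,"ty":0,"tz":0,"wx":0,"wy":0,"wz":0,"hand":0},{"tx":0,"ty":0,"tz":0,"wx":0,"wy":0,"wz":0,"hand":0}]'
python3 - <<'E'
from h import *
x,A,s=axes();print(x,A.round(3),s["force"])
p=img("wrist");im=np.array(p["image"])[:,:,::-1]
for l,z in dict(extension_bar=.01,bar_head=.124,socket_mouth=.087).items():
    print(l,[(np.round(d["xy"]).tolist(),round(d["conf"],2),atz(p,d["xy"],z).round(4).tolist()) for d in bot.mark_of(p,l)[:4]])
cv2.imwrite("pics/wr3.png",cv2.resize(im[100:400,200:500],(600,600),interpolation=cv2.INTER_CUBIC))
E
```

```text
time_s: 4.65
tool_pos: [0.4399, -0.2675, 0.2578]
orientation: [0.001, -0.695, 0.719, -0.0]
force: [0.3, 0.1, 0.5]
width: 0.0854
[ 0.43993774 -0.26745177  0.25782926] [[-0.033 -0.999  0.001]
 [-0.999  0.033  0.001]
 [-0.001 -0.001 -1.   ]] [0.278182  0.1078345 0.4792196]
extension_bar [([221.0, 102.0], 0.94, [0.5353, -0.3716, 0.01]), ([328.0, 117.0], 0.69, [0.4315, -0.3499, 0.01])]
bar_head [([187.0, 94.0], 0.69, [0.5295, -0.3718, 0.124]), ([326.0, 116.0], 0.65, [0.4343, -0.349, 0.124]), ([340.0, 208.0], 0.15, [0.4262, -0.2861, 0.124])]
socket_mouth [([346.0, 223.0], 0.8, [0.4203, -0.2644, 0.087])]
```

View pics/wr3.png

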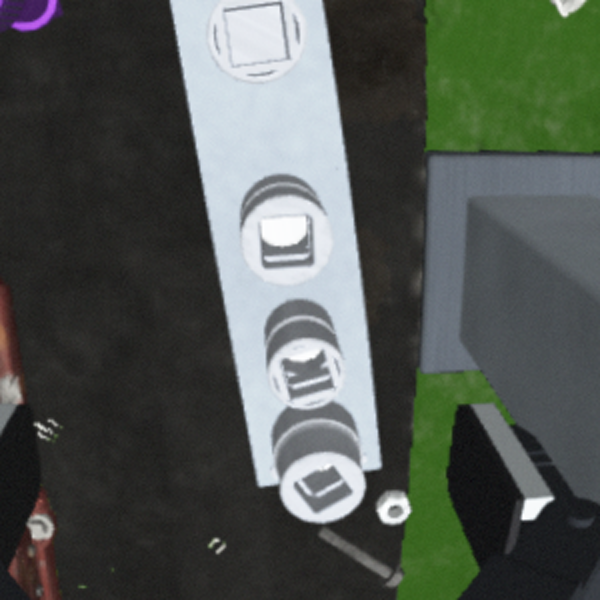

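Head top is at crop (255,36) and the socket27 mouth at crop (286,238). I'll rectify both top planes to read centres and square angles.

```bash
cat >> h.py <<'E'
def patch(p,c,z,half=.03,n=400):
    """rectified top view: columns grow with -x world, rows with +y world, centred at c"""
    K=np.array(p["K"]);Rm=cv2.Rodrigues(np.array(p["rvec"],float))[0];t=np.array(p["tvec"],float).ravel()
    g=np.linspace(-half,half,n);U,V=np.meshgrid(g,g)
    W=np.stack([c[0]-U,c[1]+V,np.full_like(U,z)],-1)@Rm.T+t
    r=np.hypot(W[...,0],W[...,1]);th=np.arctan2(r,W[...,2]) if p["name"]=="wrist" else r/W[...,2]
    m=[(K[i,i]*th*W[...,i]/r+K[i,2]).astype(np.float32) for i in(0,1)]
    o=cv2.remap(np.array(p["image"])[:,:,::-1].copy(),m[0],m[1],cv2.INTER_CUBIC)
    for i in range(0,n,n//6): cv2.line(o,(i,0),(i,6),(0,0,255),1);cv2.line(o,(0,i),(6,i),(0,0,255),1)
    cv2.drawMarker(o,(n//2,n//2),(0,0,255),cv2.MARKER_CROSS,10,1)
    return o
E
python3 - <<'E'
from h import *
p=img("wrist")
cv2.imwrite("pics/p1.png",np.hstack([patch(p,(.434,-.349),.124),patch(p,(.4225,-.265),.087)]))
E
```

```text
(no output)
```

View pics/p1.png

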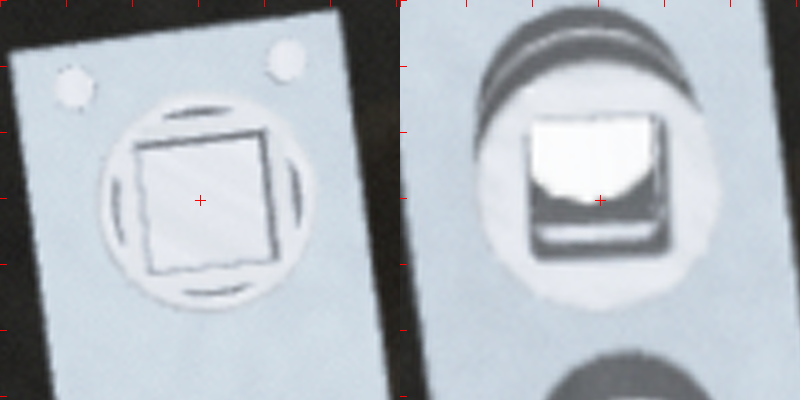

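Measured, at 0.15 mm/px:

| Item | x, y (m) | Yaw |
|---|---|---|
| Bar | (0.433, -0.3487) | about +6.7° |
| Socket27 | (0.4228, -0.267) | about +1.5° |

They are 82 mm apart against 83 nominal, so this is consistent. Going to the bar.

```bash
python3 -m jog '[{"tx":0.041,"ty":0.002,"tz":0,"wx":0,"wy":0,"wz":0,"hand":0},{"tx":0.040,"ty":0.002,"tz":0,"wx":0,"wy":0,"wz":0,"hand":0},{"tx":0,"ty":0,"tz":0.03,"wx":0,"wy":0,"wz":0,"hand":0},{"tx":0,"ty":0,"tz":0.04,"wx":0,"wy":0,"wz":0,"hand":0},{"tx":0,"ty":0,"tz":0.03,"wx":0,"wy":0,"wz":0,"hand":0},{"tx":0,"ty":0,"tz":0,"wx":0,"wy":0,"wz":0,"hand":0},{"tx":0,"ty":0,"tz":0,"wx":0,"wy":0,"wz":0,"hand":0}]'
python3 - <<'E'
from h import *
x,A,s=axes();print(x,A.round(4),np.round(s["force"],1),np.round(s["joint_positions"],2))
d=np.array([.433,-.3487,.113])-x;print((A.T@d).round(4))
E
```

```text
time_s: 5.6
tool_pos: [0.4384, -0.3465, 0.1592]
orientation: [0.002, -0.7, 0.714, -0.004]
force: [-0.2, 0.2, 0.8]
width: 0.0852
[ 0.43841939 -0.34645052  0.15915491] [[-0.0203 -0.9998  0.0085]
 [-0.9998  0.0203 -0.0028]
 [ 0.0026 -0.0086 -1.    ]] [-0.2  0.2  0.8] [-0.32  0.25 -0.38 -0.   -0.93  0.3 ]
[0.0022 0.0058 0.0461]
```

```bash
python3 -m jog '[{"tx":0.002,"ty":0.0058,"tz":0.002,"wx":-0.0086,"wy":-0.0026,"wz":0,"hand":0},{"tx":0,"ty":0,"tz":0.024,"wx":0,"wy":0,"wz":0,"hand":0},{"tx":0,"ty":0,"tz":0.02,"wx":0,"wy":0,"wz":0,"hand":0},{"tx":0,"ty":0,"tz":0,"wx":0,"wy":0,"wz":0,"hand":0},{"tx":0,"ty":0,"tz":0,"wx":0,"wy":0,"wz":0,"hand":0}]'
python3 - <<'E'
from h import *
x,A,s=axes();print(x,A.round(4),np.round(s["force"],1))
d=np.array([.433,-.3487,.113])-x;print((A.T@d).round(4), 'tilt',A.T@[A[1,2]*-1,A[0,2],0])
E
```

```text
time_s: 6.1
tool_pos: [0.437, -0.3496, 0.1211]
orientation: [0.002, -0.701, 0.713, -0.006]
force: [0.9, -0.3, 1.0]
width: 0.0856
[ 0.43696129 -0.34958976  0.12112408] [[-0.0161 -0.9998  0.0103]
 [-0.9999  0.0161 -0.0053]
 [ 0.0051 -0.0104 -0.9999]] [ 0.9 -0.3  1. ]
[-0.0009  0.0041  0.0081] tilt [-1.03752417e-02 -5.14735943e-03  3.27121453e-24]
```

```bash
python3 -m jog '[{"tx":0,"ty":0.003,"tz":0.005,"wx":-0.008,"wy":-0.004,"wz":0,"hand":0},{"tx":0,"ty":0.002,"tz":0.004,"wx":-0.006,"wy":-0.003,"wz":0,"hand":0},{"tx":0,"ty":0,"tz":0,"wx":0,"wy":0,"wz":0,"hand":0}]'
python3 - <<'E'
from h import *
x,A,s=axes();print(x,A.round(4),np.round(s["force"],1))
d=np.array([.433,-.3487,.113])-x;print((A.T@d).round(4), 'tilt',A.T@[A[1,2]*-1,A[0,2],0])
E
```

```text
time_s: 6.4
tool_pos: [0.4333, -0.3502, 0.1152]
orientation: [0.0, -0.702, 0.713, 0.0]
force: [-0.2, -0.3, 0.2]
width: 0.0855
[ 0.43325739 -0.35021975  0.11519404] [[-1.530e-02 -9.999e-01  0.000e+00]
 [-9.999e-01  1.530e-02  4.000e-04]
 [-4.000e-04 -0.000e+00 -1.000e+00]] [-0.2 -0.3  0.2]
[-0.0015  0.0003  0.0022] tilt [-6.68015127e-06  4.32911527e-04 -3.87412622e-25]
```

```bash
python3 -m jog '[{"tx":-0.002,"ty":0,"tz":0.002,"wx":0,"wy":0,"wz":0,"hand":0},{"tx":0,"ty":0,"tz":0,"wx":0,"wy":0,"wz":0,"hand":255},{"tx":0,"ty":0,"tz":0,"wx":0,"wy":0,"wz":0,"hand":255},{"tx":0,"ty":0,"tz":0,"wx":0,"wy":0,"wz":0,"hand":255},{"tx":0,"ty":0,"tz":0,"wx":0,"wy":0,"wz":0,"hand":255},{"tx":0,"ty":0,"tz":0,"wx":0,"wy":0,"wz":0,"hand":255},{"tx":0,"ty":0,"tz":0,"wx":0,"wy":0,"wz":0,"hand":255},{"tx":0,"ty":0,"tz":0,"wx":0,"wy":0,"wz":0,"hand":255}]'
python3 - <<'E'
from h import *
x,A,s=axes();print(x,A.round(4),np.round(s["force"],1),np.round(s["moment"],2))
E
```

```text
time_s: 7.2
tool_pos: [0.4336, -0.3483, 0.114]
orientation: [0.0, -0.702, 0.712, -0.0]
force: [-0.3, -0.2, -0.1]
width: 0.0326
[ 0.4336202  -0.34828098  0.11396769] [[-1.520e-02 -9.999e-01  8.000e-04]
 [-9.999e-01  1.520e-02 -1.000e-04]
 [ 1.000e-04 -8.000e-04 -1.000e+00]] [-0.3 -0.2 -0.1] [0.04 0.08 0.03]
```

```bash
python3 -m jog '[{"tx":0,"ty":0,"tz":-0.01,"wx":0,"wy":0,"wz":0,"hand":255},{"tx":0,"ty":0,"tz":-0.025,"wx":0,"wy":0,"wz":0,"hand":255},{"tx":0,"ty":0,"tz":-0.035,"wx":0,"wy":0,"wz":0,"hand":255},{"tx":0,"ty":0,"tz":-0.025,"wx":0,"wy":0,"wz":0,"hand":255},{"tx":-0.02,"ty":0.003,"tz":-0.004,"wx":0,"wy":0,"wz":0.03,"hand":255},{"tx":-0.02,"ty":0.003,"tz":0,"wx":0,"wy":0,"wz":0.03,"hand":255},{"tx":-0.02,"ty":0.003,"tz":0,"wx":0,"wy":0,"wz":0.03,"hand":255},{"tx":0,"ty":0,"tz":0,"wx":0,"wy":0,"wz":0,"hand":255},{"tx":0,"ty":0,"tz":0,"wx":0,"wy":0,"wz":0,"hand":255}]'
python3 - <<'E'
from h import *
x,A,s=axes();print(x,A.round(4),np.round(s["force"],1),np.round(s["moment"],2))
d=np.array([.4228,-.267,.2])-x;print((A.T@d).round(4), 'tilt',A.T@[A[1,2]*-1,A[0,2],0],'yaw deg',np.degrees(np.arctan2(A[1,0],A[0,0])))
p=img("side");save(p,"s2.png",(220,170,400,360))
for n in("wrist","top"):
    p=img(n);print(n,[(l,np.round(d["xy"]).tolist(),round(d["conf"],2),atz(p,d["xy"],z).round(4).tolist()) for l,z in(("extension_bar",x[2]-.104),("socket_mouth",.087),("bar_head",x[2]-.006)) for d in bot.mark_of(p,l)[:2]])
E
```

```text
time_s: 8.1
tool_pos: [0.4244, -0.2852, 0.2185]
orientation: [-0.0, -0.667, 0.745, 0.002]
force: [-0.7, -0.1, -3.2]
width: 0.0325
[ 0.42441123 -0.28524975  0.2184796 ] [[-0.1106 -0.9939 -0.0034]
 [-0.9939  0.1106  0.0035]
 [-0.0031  0.0038 -1.    ]] [-0.7 -0.1 -3.2] [-0.04 -0.01  0.01]
[-0.0179  0.0035  0.0185] tilt [ 3.80199504e-03  3.09064500e-03 -4.79106457e-22] yaw deg -96.35079879136474
wrist [('extension_bar', [188.0, 128.0], 0.93, [0.4958, -0.3709, 0.1145]), ('extension_bar', [323.0, 245.0], 0.88, [0.4228, -0.287, 0.1145]), ('bar_head', [321.0, 326.0], 0.91, [0.424, -0.2878, 0.2125])]
top [('socket_mouth', [197.0, 272.0], 0.43, [0.4413, 0.095, 0.087]), ('bar_head', [191.0, 270.0], 0.6, [0.4426, 0.0735, 0.2125])]
```

```bash
python3 -m jog '[{"tx":-0.011,"ty":0.002,"tz":0.008,"wx":0.002,"wy":0.002,"wz":0,"hand":255},{"tx":-0.008,"ty":0.0015,"tz":0.008,"wx":0.002,"wy":0.001,"wz":0,"hand":255},{"tx":-0.001,"ty":0,"tz":0.004,"wx":0,"wy":0,"wz":0,"hand":255},{"tx":0,"ty":0,"tz":0,"wx":0,"wy":0,"wz":0,"hand":255}]'
python3 - <<'E'
from h import *
x,A,s=axes();print(x,A.round(4),np.round(s["force"],1),np.round(s["moment"],2))
d=np.array([.4232,-.266,.196])-x;print((A.T@d).round(4), 'tilt',A.T@[A[1,2]*-1,A[0,2],0])
p=img("side");a=np.array(p["image"])[180:330,240:380,::-1]
q=img("wrist");b=np.array(q["image"])[180:380,230:430,::-1]
cv2.imwrite("pics/c1.png",np.hstack([cv2.resize(a,(420,450),interpolation=3),cv2.resize(b,(380,450),interpolation=3)]))
E
```

```text
time_s: 8.95
tool_pos: [0.4224, -0.2639, 0.1956]
orientation: [-0.0, -0.666, 0.746, 0.001]
force: [-0.6, -0.7, -2.5]
width: 0.0327
[ 0.42242627 -0.26388924  0.19559911] [[-1.127e-01 -9.936e-01 -1.500e-03]
 [-9.936e-01  1.127e-01  3.000e-04]
 [-1.000e-04  1.500e-03 -1.000e+00]] [-0.6 -0.7 -2.5] [-0.01 -0.    0.03]
[ 0.002  -0.001  -0.0004] tilt [1.53701811e-03 1.45260293e-04 4.21531530e-23]
```

View pics/c1.png

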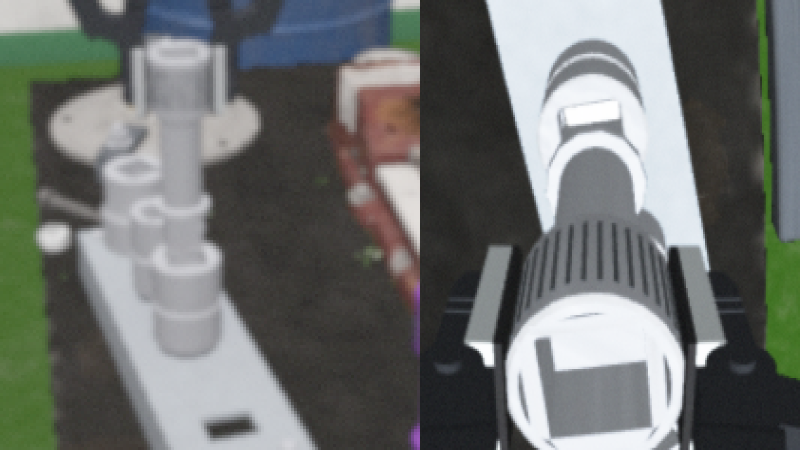

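Left: the drive hangs over socket27 with its axis about 1–2 mm to the left of the hole (184 vs 187 px). Right: the collar and shank line up above the mouth. I'll correct by 2 mm and start lowering gently.

```bash
python3 -m jog '[{"tx":0.002,"ty":-0.0012,"tz":0,"wx":0.0015,"wy":0,"wz":0,"hand":255},{"tx":0,"ty":0,"tz":0.002,"wx":0,"wy":0,"wz":0,"hand":255},{"tx":0,"ty":0,"tz":0.003,"wx":0,"wy":0,"wz":0,"hand":255},{"tx":0,"ty":0,"tz":0.002,"wx":0,"wy":0,"wz":0,"hand":255}]'
python3 - <<'E'
from h import *
x,A,s=axes();print(x,np.round(s["force"],1),np.round(s["moment"],2))
d=np.array([.4232,-.266,.169])-x;print((A.T@d).round(4), 'tilt',A.T@[A[1,2]*-1,A[0,2],0])
E
python3 -m jog '[{"tx":0,"ty":0,"tz":0.002,"wx":0,"wy":0,"wz":0,"hand":255},{"tx":0,"ty":0,"tz":0.002,"wx":0,"wy":0,"wz":0,"hand":255}]'
```

```text
time_s: 9.45
tool_pos: [0.4247, -0.2673, 0.1897]
orientation: [0.001, -0.666, 0.746, -0.001]
force: [0.6, -0.6, -4.0]
width: 0.0327
[ 0.42472902 -0.2672895   0.18972944] [ 0.6 -0.6 -4. ] [-0.01  0.08  0.02]
[-0.0011  0.0017  0.0207] tilt [-2.88236021e-03 -6.03205485e-04  1.52748521e-22]
time_s: 9.65
tool_pos: [0.4245, -0.2673, 0.1853]
orientation: [0.001, -0.666, 0.746, -0.001]
force: [-0.5, 0.6, -2.6]
width: 0.0329
```

```bash
python3 -m jog '[{"tx":0,"ty":0,"tz":0.002,"wx":-0.002,"wy":0,"wz":0,"hand":255},{"tx":0,"ty":0,"tz":0.002,"wx":0,"wy":0,"wz":0,"hand":255}]'
python3 -m jog '[{"tx":0,"ty":0,"tz":0.002,"wx":0,"wy":0,"wz":0,"hand":255}]'
python3 -m jog '[{"tx":0,"ty":0,"tz":0.002,"wx":0,"wy":0,"wz":0,"hand":255}]'
```

```text
time_s: 9.85
tool_pos: [0.4244, -0.2673, 0.1809]
orientation: [-0.0, -0.666, 0.746, -0.0]
force: [-1.8, -0.6, 4.3]
width: 0.0327
time_s: 9.95
tool_pos: [0.4247, -0.2677, 0.1796]
orientation: [-0.0, -0.666, 0.746, -0.001]
force: [-2.5, 1.2, 5.6]
width: 0.0324
time_s: 10.05
tool_pos: [0.4248, -0.268, 0.1781]
orientation: [-0.0, -0.666, 0.746, -0.001]
force: [-2.9, 2.1, 2.6]
width: 0.0327
```

```bash
python3 -m jog '[{"tx":-0.0005,"ty":0.0008,"tz":0.002,"wx":0,"wy":0,"wz":0,"hand":255}]'
python3 -m jog '[{"tx":-0.0005,"ty":0.0005,"tz":0.002,"wx":0,"wy":0,"wz":0,"hand":255}]'
python3 -m jog '[{"tx":0,"ty":0,"tz":0.002,"wx":0,"wy":0,"wz":0,"hand":255}]'
```

```text
time_s: 10.15
tool_pos: [0.4242, -0.2675, 0.1763]
orientation: [-0.0, -0.666, 0.746, -0.001]
force: [-0.7, 1.0, 1.0]
width: 0.0327
time_s: 10.25
tool_pos: [0.4236, -0.2668, 0.1741]
orientation: [-0.0, -0.666, 0.746, -0.001]
force: [-0.6, 1.3, -4.4]
width: 0.0326
time_s: 10.35
tool_pos: [0.4236, -0.2667, 0.1716]
orientation: [-0.0, -0.666, 0.746, -0.001]
force: [-0.7, -0.2, -3.4]
width: 0.0329
```

```bash
python3 -m jog '[{"tx":0,"ty":0,"tz":0.002,"wx":0,"wy":0,"wz":0,"hand":255}]'
python3 -m jog '[{"tx":0,"ty":0,"tz":0.002,"wx":0,"wy":0,"wz":0,"hand":255}]'
python3 -m jog '[{"tx":0,"ty":0,"tz":0.002,"wx":0,"wy":0,"wz":0,"hand":255}]'
```

```text
time_s: 10.45
tool_pos: [0.4236, -0.2666, 0.1691]
orientation: [-0.0, -0.666, 0.746, -0.001]
force: [0.4, 0.1, -2.0]
width: 0.0325
time_s: 10.55
tool_pos: [0.4245, -0.2673, 0.1686]
orientation: [-0.0, -0.666, 0.746, -0.002]
force: [-5.9, 3.3, 27.9]
width: 0.0327
time_s: 10.65
tool_pos: [0.4251, -0.2679, 0.1686]
orientation: [-0.0, -0.667, 0.745, -0.003]
force: [-6.2, 5.3, 24.1]
width: 0.033
```

Hard stop at TCP z 0.1686 (0.169 expected) with about 30 N net, so the collar is home. Now lift and check the weight.

```bash
python3 -m jog '[{"tx":-0.001,"ty":0.001,"tz":-0.003,"wx":0,"wy":0,"wz":0,"hand":255},{"tx":0,"ty":0,"tz":-0.006,"wx":0,"wy":0,"wz":0,"hand":255},{"tx":0,"ty":0,"tz":-0.01,"wx":0,"wy":0,"wz":0,"hand":255},{"tx":0,"ty":0,"tz":-0.015,"wx":0,"wy":0,"wz":0,"hand":255},{"tx":0,"ty":0,"tz":-0.025,"wx":0,"wy":0,"wz":0,"hand":255},{"tx":0,"ty":0,"tz":-0.025,"wx":0,"wy":0,"wz":0,"hand":255},{"tx":0,"ty":0,"tz":-0.01,"wx":0,"wy":0,"wz":0,"hand":255},{"tx":0,"ty":0,"tz":0,"wx":0,"wy":0,"wz":0,"hand":255},{"tx":0,"ty":0,"tz":0,"wx":0,"wy":0,"wz":0,"hand":255}]'
python3 - <<'E'
from h import *
x,A,s=axes();print(x,A.round(4),np.round(s["force"],1))
p=img("side");cv2.imwrite("pics/c2.png",cv2.resize(np.array(p["image"])[100:330,220:400,::-1],None,fx=2.6,fy=2.6,interpolation=3))
d=np.array([.447,.05,.268])-x;print((A.T@d).round(4),'tilt',A.T@[A[1,2]*-1,A[0,2],0])
E
```

```text
time_s: 11.55
tool_pos: [0.4217, -0.2649, 0.2638]
orientation: [-0.001, -0.666, 0.746, 0.0]
force: [-0.7, -0.0, -7.5]
width: 0.0323
[ 0.42173275 -0.26494076  0.26378206] [[-0.1122 -0.9937 -0.0022]
 [-0.9937  0.1122 -0.0012]
 [ 0.0014  0.0021 -1.    ]] [-0.7 -0.  -7.5]
[-0.3158  0.0102 -0.0046] tilt [ 2.05962025e-03 -1.41663065e-03  3.98037783e-23]
```

View pics/c2.png

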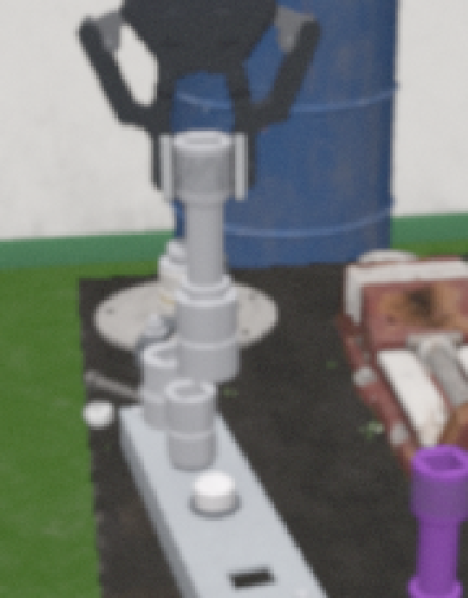

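The socket is on the bar and tight against the collar at (207,290), and its post at (213,493) is bare. The other two sockets are still in place. Now I'll carry it over until the camera is above the nut.

```bash
python3 -m jog '[{"tx":-0.02,"ty":0.001,"tz":0,"wx":0.002,"wy":-0.001,"wz":0,"hand":255},{"tx":-0.035,"ty":0.002,"tz":0,"wx":0,"wy":0,"wz":0,"hand":255},{"tx":-0.042,"ty":0.0024,"tz":0,"wx":0,"wy":0,"wz":0,"hand":255},{"tx":-0.042,"ty":0.0024,"tz":0,"wx":0,"wy":0,"wz":0,"hand":255},{"tx":-0.042,"ty":0.0024,"tz":0,"wx":0,"wy":0,"wz":0,"hand":255},{"tx":-0.042,"ty":0.0024,"tz":0,"wx":0,"wy":0,"wz":0,"hand":255},{"tx":-0.042,"ty":0.0024,"tz":0,"wx":0,"wy":0,"wz":0,"hand":255},{"tx":-0.042,"ty":0.0024,"tz":0,"wx":0,"wy":0,"wz":0,"hand":255},{"tx":-0.042,"ty":0.0024,"tz":0,"wx":0,"wy":0,"wz":0,"hand":255},{"tx":-0.042,"ty":0.0024,"tz":0,"wx":0,"wy":0,"wz":0,"hand":255},{"tx":-0.035,"ty":0.0024,"tz":0,"wx":0,"wy":0,"wz":0,"hand":255},{"tx":-0.02,"ty":0.001,"tz":0,"wx":0,"wy":0,"wz":0,"hand":255},{"tx":0,"ty":0,"tz":0,"wx":0,"wy":0,"wz":0,"hand":255},{"tx":0,"ty":0,"tz":0,"wx":0,"wy":0,"wz":0,"hand":255}]'
python3 - <<'E'
from h import *
x,A,s=axes();print(x,A.round(4),np.round(s["force"],1),np.round(s["joint_positions"],2),'tilt',A.T@[A[1,2]*-1,A[0,2],0])
p=img("wrist");ds=bot.mark_of(p,"nut_seat")[:3]
print([(np.round(d["xy"]).tolist(),round(d["conf"],2),atz(p,d["xy"],.059).round(4).tolist()) for d in ds])
c=atz(p,ds[0]["xy"],.059) if ds else np.array([.447,.111]);c=c.round(3)
print(c);cv2.imwrite("pics/p2.png",np.hstack([patch(p,c,.075),patch(p,c,.059)]))
E
```

```text
time_s: 13.0
tool_pos: [0.44, 0.1971, 0.245]
orientation: [-0.012, -0.665, 0.747, 0.005]
force: [-0.6, -0.6, -6.2]
width: 0.0327
[0.44004309 0.19707946 0.24499959] [[-0.1158 -0.993  -0.0243]
 [-0.9932  0.116  -0.0074]
 [ 0.0102  0.0232 -0.9997]] [-0.6 -0.6 -6.2] [ 0.82  0.06 -0.39 -0.01 -1.14 -0.93] tilt [ 2.32436883e-02 -1.01641478e-02 -1.27201866e-21]
[]
[0.447 0.111]
```

View pics/p2.png

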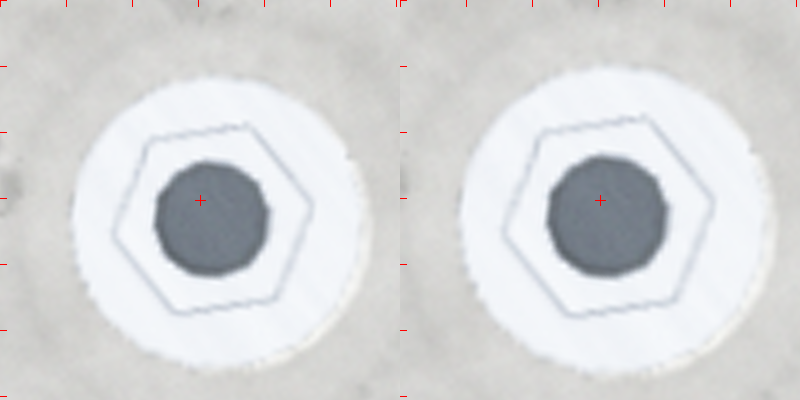

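The nut hexagon is centred at patch (212.7,219.3), so the nut axis is at about (0.445,0.114). Its flats run +9.4° from x, so the flat normals are at 39.4° modulo 60. The socket flats are at 1.2° or 31.2° modulo 60, depending on which quarter turn it sits at. I'll try a +8° turn first and then sweep negative. Tilt is 0.025 rad and needs fixing first.

```bash
python3 -m jog '[{"tx":0.02,"ty":-0.004,"tz":0,"wx":0.012,"wy":-0.005,"wz":0,"hand":255},{"tx":0.03,"ty":-0.005,"tz":0,"wx":0.01,"wy":-0.005,"wz":0,"hand":255},{"tx":0.03,"ty":-0.005,"tz":0,"wx":0,"wy":0,"wz":0,"hand":255},{"tx":0,"ty":0,"tz":0.005,"wx":0,"wy":0,"wz":-0.075,"hand":255},{"tx":0,"ty":0,"tz":0.005,"wx":0,"wy":0,"wz":-0.07,"hand":255},{"tx":0,"ty":0,"tz":0,"wx":0,"wy":0,"wz":0,"hand":255},{"tx":0,"ty":0,"tz":0,"wx":0,"wy":0,"wz":0,"hand":255}]'
cat > st.py <<'E'
from h import *
x,A,s=axes();f=np.array(s["force"])
d=np.array([.4449,.114,.193])-x
print(x.round(4),'to go',(A.T@d).round(4),'tilt',(A.T@[A[1,2]*-1,A[0,2],0]).round(4),'yaw',np.degrees(np.arctan2(A[1,0],A[0,0])).round(2),'F',f.round(1),np.round(s["moment"],2))
E
python3 st.py
```

```text
time_s: 13.8
tool_pos: [0.4429, 0.1032, 0.235]
orientation: [-0.0, 0.715, -0.699, 0.0]
force: [0.4, 0.4, -5.6]
width: 0.0327
[0.4429 0.1032 0.235 ] to go [-0.0108 -0.0022  0.042 ] tilt [-0.0009 -0.0003  0.    ] yaw -88.72 F [ 0.4  0.4 -5.6] [ 0.01 -0.06 -0.03]
```

```bash
python3 -m jog '[{"tx":-0.006,"ty":-0.001,"tz":0.005,"wx":0,"wy":0,"wz":0,"hand":255},{"tx":-0.004,"ty":-0.001,"tz":0.005,"wx":0,"wy":0,"wz":0,"hand":255},{"tx":0,"ty":0,"tz":0.004,"wx":0,"wy":0,"wz":0,"hand":255},{"tx":0,"ty":0,"tz":0,"wx":0,"wy":0,"wz":0,"hand":255}]'
python3 st.py
```

```text
time_s: 14.2
tool_pos: [0.445, 0.114, 0.2202]
orientation: [-0.001, 0.714, -0.701, 0.0]
force: [-0.6, -0.6, -7.1]
width: 0.0327
[0.445  0.114  0.2202] to go [0.     0.0001 0.0272] tilt [-0.0017  0.0003  0.    ] yaw -88.94 F [-0.6 -0.6 -7.1] [-0.03  0.01  0.02]
```

```bash
python3 -m jog '[{"tx":0,"ty":0,"tz":0.004,"wx":-0.001,"wy":0,"wz":0,"hand":255},{"tx":0,"ty":0,"tz":0.003,"wx":0,"wy":0,"wz":0,"hand":255}]';python3 st.py
python3 -m jog '[{"tx":0,"ty":0,"tz":0.002,"wx":0,"wy":0,"wz":0,"hand":255}]'
python3 -m jog '[{"tx":0,"ty":0,"tz":0.001,"wx":0,"wy":0,"wz":0,"hand":255}]'
python3 -m jog '[{"tx":0,"ty":0,"tz":0.001,"wx":0,"wy":0,"wz":0,"hand":255}]'
python3 st.py
```

```text
time_s: 14.4
tool_pos: [0.4452, 0.1146, 0.2129]
orientation: [-0.0, 0.714, -0.7, 0.0]
force: [0.1, -0.7, -6.7]
width: 0.0325
[0.4452 0.1146 0.2129] to go [0.0006 0.0003 0.0199] tilt [-0.0008  0.0002 -0.    ] yaw -88.9 F [ 0.1 -0.7 -6.7] [0.03 0.03 0.05]
time_s: 14.5
tool_pos: [0.4452, 0.1145, 0.2106]
orientation: [-0.0, 0.714, -0.7, 0.0]
force: [-0.0, -1.5, -4.2]
width: 0.0325
time_s: 14.6
tool_pos: [0.4453, 0.1145, 0.2096]
orientation: [-0.0, 0.714, -0.7, 0.0]
force: [-0.5, -0.1, -3.2]
width: 0.0327
time_s: 14.7
tool_pos: [0.4457, 0.1145, 0.2089]
orientation: [-0.0, 0.714, -0.7, 0.001]
force: [-1.2, -0.2, 0.5]
width: 0.0326
[0.4457 0.1145 0.2089] to go [0.0005 0.0008 0.0159] tilt [-0.0016 -0.0003  0.    ] yaw -88.88 F [-1.2 -0.2  0.5] [-0.14  0.35 -0.04]
```

Contact with about 7 N net and no drop, so it's probably the other quarter turn. Sweeping towards the other candidate (-29°) under a light push.

```bash
python3 -m jog '[{"tx":0.0003,"ty":0.0006,"tz":0.0003,"wx":0,"wy":0,"wz":0.08,"hand":255},{"tx":0,"ty":0.0002,"tz":0.0003,"wx":0,"wy":0,"wz":0.09,"hand":255}]';python3 st.py
python3 -m jog '[{"tx":0,"ty":0,"tz":0.0004,"wx":0,"wy":0,"wz":0.09,"hand":255},{"tx":0,"ty":0,"tz":0.0004,"wx":0,"wy":0,"wz":0.09,"hand":255}]';python3 st.py
python3 -m jog '[{"tx":0,"ty":0,"tz":0.0004,"wx":0,"wy":0,"wz":0.06,"hand":255}]';python3 st.py
```

```text
time_s: 14.9
tool_pos: [0.4456, 0.1144, 0.2091]
orientation: [0.001, -0.651, 0.759, -0.001]
force: [-0.6, -0.4, -4.0]
width: 0.0325
[0.4456 0.1144 0.2091] to go [0.0005 0.0006 0.0161] tilt [-0.0033  0.0008  0.    ] yaw -98.82 F [-0.6 -0.4 -4. ] [-0.05  0.18 -0.05]
time_s: 15.1
tool_pos: [0.4459, 0.1145, 0.2089]
orientation: [0.002, -0.577, 0.817, -0.001]
force: [0.2, -0.4, -5.0]
width: 0.0326
[0.4459 0.1145 0.2089] to go [0.0009 0.0008 0.0159] tilt [-0.004   0.0025 -0.    ] yaw -109.56 F [ 0.2 -0.4 -5. ] [-0.02  0.14  0.04]
time_s: 15.2
tool_pos: [0.4459, 0.1146, 0.2086]
orientation: [0.002, -0.55, 0.835, -0.001]
force: [-0.8, 1.4, -6.1]
width: 0.0327
[0.4459 0.1146 0.2086] to go [0.001  0.0008 0.0156] tilt [-0.0039  0.0032  0.    ] yaw -113.22 F [-0.8  1.4 -6.1] [ 0.1   0.24 -0.03]
```

```bash
python3 -m jog '[{"tx":0.0004,"ty":0.0005,"tz":0.001,"wx":-0.004,"wy":0.003,"wz":0.04,"hand":255}]';python3 st.py
python3 -m jog '[{"tx":0.0003,"ty":0.0003,"tz":0.001,"wx":0,"wy":0,"wz":0.04,"hand":255}]';python3 st.py
python3 -m jog '[{"tx":0,"ty":0,"tz":0.001,"wx":0,"wy":0,"wz":0.03,"hand":255}]';python3 st.py
```

```text
time_s: 15.3
tool_pos: [0.4453, 0.1145, 0.2077]
orientation: [0.0, -0.532, 0.846, 0.0]
force: [0.4, 0.0, -5.6]
width: 0.0321
[0.4453 0.1145 0.2077] to go [0.0006 0.0002 0.0147] tilt [0.0001 0.001  0.    ] yaw -115.67 F [ 0.4  0.  -5.6] [ 0.18 -0.21 -0.03]
time_s: 15.4
tool_pos: [0.4451, 0.1145, 0.2067]
orientation: [0.001, -0.515, 0.857, 0.0]
force: [0.6, 1.0, -5.2]
width: 0.0322
[0.4451 0.1145 0.2067] to go [ 0.0006 -0.0001  0.0137] tilt [0.0002 0.0015 0.    ] yaw -118.07 F [ 0.6  1.  -5.2] [ 0.12 -0.14  0.04]
time_s: 15.5
tool_pos: [0.4452, 0.1147, 0.2057]
orientation: [0.001, -0.501, 0.866, 0.001]
force: [-0.2, 0.3, -5.8]
width: 0.033
[0.4452 0.1147 0.2057] to go [ 0.0008 -0.0001  0.0127] tilt [ 0.0002  0.0021 -0.    ] yaw -119.89 F [-0.2  0.3 -5.8] [ 0.06 -0.2   0.  ]
```

It's dropping on at yaw around -118°, as predicted. Lowering to the flange (rest expected at TCP z≈0.1926).

```bash
python3 -m jog '[{"tx":0,"ty":0,"tz":0.002,"wx":0,"wy":0.001,"wz":0,"hand":255}]';python3 st.py
python3 -m jog '[{"tx":0,"ty":0,"tz":0.003,"wx":0,"wy":0.001,"wz":0,"hand":255},{"tx":0,"ty":0,"tz":0.003,"wx":0,"wy":0,"wz":0,"hand":255}]';python3 st.py
python3 -m jog '[{"tx":0,"ty":0,"tz":0.002,"wx":0,"wy":0,"wz":0,"hand":255}]';python3 st.py
```

```text
time_s: 15.6
tool_pos: [0.4453, 0.1148, 0.2038]
orientation: [0.001, -0.501, 0.866, 0.0]
force: [0.8, -0.9, -5.9]
width: 0.0328
[0.4453 0.1148 0.2038] to go [ 0.0009 -0.      0.0108] tilt [-0.      0.0017  0.    ] yaw -119.93 F [ 0.8 -0.9 -5.9] [ 0.11 -0.13  0.01]
time_s: 15.8
tool_pos: [0.4455, 0.115, 0.1975]
orientation: [0.001, -0.501, 0.865, 0.0]
force: [0.1, 0.7, -5.8]
width: 0.0326
[0.4455 0.115  0.1975] to go [0.0011 0.     0.0045] tilt [-0.0002  0.0014  0.    ] yaw -119.85 F [ 0.1  0.7 -5.8] [ 0.14 -0.14  0.03]
time_s: 15.9
tool_pos: [0.4455, 0.115, 0.1952]
orientation: [0.001, -0.501, 0.865, 0.0]
force: [-0.0, 0.2, -4.4]
width: 0.0329
[0.4455 0.115  0.1952] to go [0.0012 0.     0.0022] tilt [-0.0002  0.0014 -0.    ] yaw -119.81 F [-0.   0.2 -4.4] [ 0.4  -0.21 -0.02]
```

```bash
python3 -m jog '[{"tx":0.0003,"ty":0,"tz":0.001,"wx":0,"wy":0.001,"wz":0,"hand":255}]';python3 st.py
python3 -m jog '[{"tx":0,"ty":0,"tz":0.001,"wx":0,"wy":0,"wz":0,"hand":255}]';python3 st.py
python3 -m jog '[{"tx":0,"ty":0,"tz":0.001,"wx":0,"wy":0,"wz":0,"hand":255}]';python3 st.py
```

```text
time_s: 16.0
tool_pos: [0.4458, 0.115, 0.1942]
orientation: [0.001, -0.502, 0.865, -0.0]
force: [1.0, 0.6, -3.5]
width: 0.0327
[0.4458 0.115  0.1942] to go [0.0013 0.0003 0.0012] tilt [-0.0007  0.0011  0.    ] yaw -119.79 F [ 1.   0.6 -3.5] [ 0.55 -0.24  0.03]
time_s: 16.1
tool_pos: [0.4462, 0.1153, 0.1935]
orientation: [0.001, -0.502, 0.865, -0.0]
force: [0.4, 1.2, -2.9]
width: 0.0328
[0.4462 0.1153 0.1935] to go [0.0018 0.0005 0.0005] tilt [-0.0013  0.002   0.    ] yaw -119.76 F [ 0.4  1.2 -2.9] [ 0.48 -0.1  -0.04]
time_s: 16.2
tool_pos: [0.4467, 0.1156, 0.193]
orientation: [0.002, -0.502, 0.865, -0.0]
force: [0.1, 0.8, 3.2]
width: 0.033
[0.4467 0.1156 0.193 ] to go [ 0.0023  0.0007 -0.    ] tilt [-0.0019  0.003   0.    ] yaw -119.74 F [0.1 0.8 3.2] [ 0.45  0.39 -0.  ]
```

```bash
python3 -m jog '[{"tx":0.001,"ty":0.0005,"tz":0.001,"wx":-0.002,"wy":0.003,"wz":0,"hand":255}]';python3 st.py
python3 -m jog '[{"tx":0.0005,"ty":0.0003,"tz":0.001,"wx":0,"wy":0,"wz":0.02,"hand":255}]';python3 st.py
python3 -m jog '[{"tx":0,"ty":0,"tz":0.001,"wx":0,"wy":0,"wz":-0.02,"hand":255}]';python3 st.py
```

```text
time_s: 16.3
tool_pos: [0.4465, 0.1154, 0.1929]
orientation: [0.001, -0.502, 0.865, -0.0]
force: [-0.1, 1.2, 5.2]
width: 0.0329
[0.4465 0.1154 0.1929] to go [ 0.002   0.0007 -0.0001] tilt [-0.0012  0.0015  0.    ] yaw -119.7 F [-0.1  1.2  5.2] [0.67 0.13 0.04]
time_s: 16.4
tool_pos: [0.4468, 0.1155, 0.1929]
orientation: [0.002, -0.493, 0.87, -0.0]
force: [-1.3, 0.5, 7.2]
width: 0.0327
[0.4468 0.1155 0.1929] to go [ 0.0023  0.0009 -0.0001] tilt [-0.0024  0.0032 -0.    ] yaw -120.86 F [-1.3  0.5  7.2] [0.53 0.44 0.08]
time_s: 16.5
tool_pos: [0.4473, 0.1158, 0.1929]
orientation: [0.003, -0.502, 0.865, -0.0]
force: [-3.3, 0.3, 7.8]
width: 0.0328
[0.4473 0.1158 0.1929] to go [ 0.0028  0.0012 -0.0001] tilt [-0.0034  0.0044  0.    ] yaw -119.77 F [-3.3  0.3  7.8] [0.51 1.41 0.01]
```

Hard stop at 0.1929 under 14 N, where 0.1926 was expected for the flange. I'll relieve the lateral load, open and look.

```bash
python3 -m jog '[{"tx":0.001,"ty":0.0008,"tz":0,"wx":-0.003,"wy":0.003,"wz":0,"hand":255},{"tx":0,"ty":0,"tz":0,"wx":0,"wy":0,"wz":0,"hand":255},{"tx":0,"ty":0,"tz":0,"wx":0,"wy":0,"wz":0,"hand":200},{"tx":0,"ty":0,"tz":0,"wx":0,"wy":0,"wz":0,"hand":0},{"tx":0,"ty":0,"tz":0,"wx":0,"wy":0,"wz":0,"hand":0},{"tx":0,"ty":0,"tz":0,"wx":0,"wy":0,"wz":0,"hand":0},{"tx":0,"ty":0,"tz":0,"wx":0,"wy":0,"wz":0,"hand":0},{"tx":0,"ty":0,"tz":0,"wx":0,"wy":0,"wz":0,"hand":0},{"tx":0,"ty":0,"tz":0,"wx":0,"wy":0,"wz":0,"hand":0}]';python3 st.py
```

```text
time_s: 17.4
tool_pos: [0.4457, 0.1145, 0.1927]
orientation: [0.0, -0.501, 0.866, -0.0]
force: [0.4, 0.4, -0.9]
width: 0.0857
[0.4457 0.1145 0.1927] to go [ 0.0009  0.0004 -0.0003] tilt [-0.0003 -0.0001  0.    ] yaw -119.93 F [ 0.4  0.4 -0.9] [-0.01  0.04  0.02]
```

Released with no load left on the wrist. Retreating straight up and taking a final look.

```bash
python3 -m jog '[{"tx":0,"ty":0,"tz":-0.015,"wx":0,"wy":0,"wz":0,"hand":0},{"tx":0,"ty":0,"tz":-0.03,"wx":0,"wy":0,"wz":0,"hand":0},{"tx":0,"ty":0,"tz":-0.04,"wx":0,"wy":0,"wz":0,"hand":0},{"tx":0,"ty":0,"tz":-0.03,"wx":0,"wy":0,"wz":0,"hand":0},{"tx":-0.02,"ty":0,"tz":-0.01,"wx":0,"wy":0,"wz":0,"hand":0},{"tx":-0.04,"ty":0,"tz":0,"wx":0,"wy":0,"wz":0,"hand":0},{"tx":-0.03,"ty":0,"tz":0,"wx":0,"wy":0,"wz":0,"hand":0},{"tx":0,"ty":0,"tz":0,"wx":0,"wy":0,"wz":0,"hand":0}]'
python3 - <<'E'
from h import *
p=img("side");q=img("wrist")
for l,z in(("bar_head",.187),("socket27",.059),("extension_bar",.089)):
    for P in(p,q): print(l,P["name"],[(np.round(d["xy"]).tolist(),round(d["conf"],2),atz(P,d["xy"],z).round(3).tolist()) for d in bot.mark_of(P,l)[:3]])
a=np.array(p["image"])[110:310,230:390,::-1];b=np.array(q["image"])[:,:,::-1]
cv2.imwrite("pics/f.png",np.hstack([cv2.resize(a,(400,500),interpolation=3),cv2.resize(b,None,fx=.62,fy=500/480)[:, :400]]))
E
```

```text
time_s: 18.2
tool_pos: [0.4914, 0.1939, 0.3237]
orientation: [0.001, -0.5, 0.866, -0.0]
force: [-0.3, -0.5, -1.9]
width: 0.0854
bar_head side [([289.0, 147.0], 0.74, [0.446, 0.117, 0.187])]
bar_head wrist [([322.0, 99.0], 0.67, [0.444, 0.112, 0.187])]
socket27 side [([293.0, 275.0], 0.97, [0.411, -0.247, 0.059]), ([285.0, 260.0], 0.78, [0.403, -0.193, 0.059]), ([288.0, 197.0], 0.75, [0.442, 0.133, 0.059])]
socket27 wrist []
extension_bar side [([292.0, 187.0], 0.65, [0.45, 0.119, 0.089]), ([388.0, 342.0], 0.58, [0.503, -0.486, 0.089])]
extension_bar wrist [([326.0, 108.0], 0.85, [0.441, 0.116, 0.089])]
```

View pics/f.png

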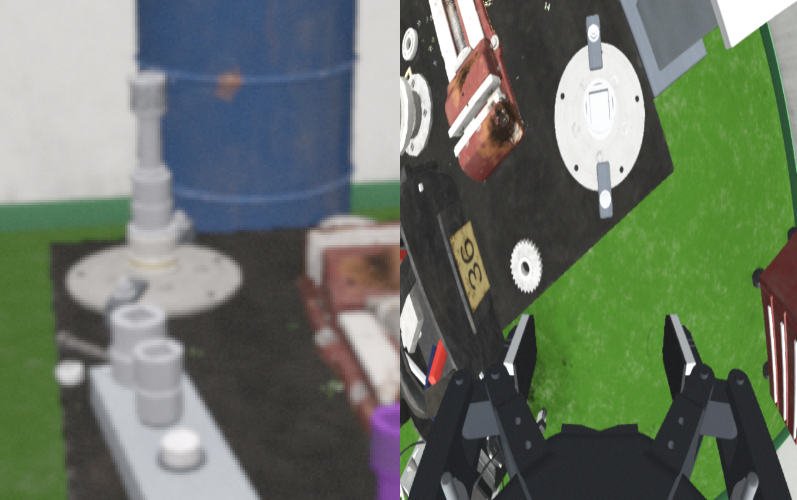

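The tool stands upright on the hub at (148,170), with the socket down on the flange and the collar against the socket. The other two sockets are on their posts and the gripper is clear.

```bash
python3 -c "
from cell import bot
print(bot.finish_job())"
```

```text
the job is handed in; nothing more can be done
None
```

The extension bar, with the 27 mm socket on its drive, is standing upright on the clutch hub nut. The job was handed in at about 18.5 s of the 51 s allowed.

- **Bar into socket:** I pushed the drive down until the collar stopped hard at TCP z 0.1686 m (0.169 expected). The highest net push I read was about 31 N.
- **Click:** The ball never showed the expected 15–22 N. I only read about 8–9 N on the way in, probably because the peak fell between samples. I took it as clicked because of the stop height, and because the socket then lifted and stayed on the bar. The wrist carried about 6–7 N, which fits bar plus socket.
- **Socket onto nut:** It did not drop at my first angle, so I turned it about 25–30° under a light push. That push often read close to 0 N, below the 3–8 N you gave. It then dropped on and stopped hard at z 0.1929 m under about 14 N (0.1926 expected at the flange).
- **After release:** The wrist showed no load. The last side picture shows the tool upright, the collar against the socket and the socket on the flange. The 24 and 32 mm sockets are still on their posts, and the gripper is well clear.
- **Disagreements:** The networks missed the nut close up, so I located it from its hexagon in a straightened image. The first move was refused because every row needs all its keys, and nothing moved.

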